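# Find the tired spring among three sanding rests

### The job

One of the three sprung sanding rests has a tired spring. Working from the robot's left to its right, press each round pad about a centimetre down to feel how hard it pushes back, then mark the softest rest by pushing the upright wooden tag at its end fully down. Leave the other two tags up, do not knock or move the loose things standing about, and finish clear of everything.

Things in the scene. Friction and masses are not known exactly. Their poses are not given: they have to be found in the camera images.
- board: fixed plywood board, 170 x 560 x 20 mm (x, y, z); origin: centre of its underside, x away from the robot, y to its left. On it stand three like-looking sanding rests, centred at y = +200 (left), 0 (middle), -200 mm (right): wooden blocks 150 x 70 mm, top 46 mm above the bench, each with a round sprung pad towards +x and a flat upright tag towards -x. Any of the places may hold the softest.
- left_pad (a point): where the centre of the left rest's pad top is at rest (board x +35 mm, y +200 mm, 78 mm above the bench); the point does not sink with the pad. The pad is a flat cork-faced wooden disc, 52 mm across, 12 mm thick, on a coil spring; it sinks straight down, at most 15 mm, and springs back when let go.
- left_tag (a point): where the centre of the left rest's tag top is while up (board x -42 mm, y +200 mm, 72 mm above the bench); the point does not sink with the tag. The tag is a wooden tab, 14 x 30 mm from above (board x, y); it slides 18 mm straight down against about 4 N of friction to its stop (top 54 mm above the bench) and stays there.
- middle_pad (a point): where the centre of the middle rest's pad top is at rest (board x +35 mm, y 0, 78 mm above the bench); the point does not sink with the pad. The pad is a flat cork-faced wooden disc, 52 mm across, 12 mm thick, on a coil spring; it sinks straight down, at most 15 mm, and springs back when let go.
- middle_tag (a point): where the centre of the middle rest's tag top is while up (board x -42 mm, y 0, 72 mm above the bench); the point does not sink with the tag. The tag is a wooden tab, 14 x 30 mm from above (board x, y); it slides 18 mm straight down against about 4 N of friction to its stop (top 54 mm above the bench) and stays there.
- right_pad (a point): where the centre of the right rest's pad top is at rest (board x +35 mm, y -200 mm, 78 mm above the bench); the point does not sink with the pad. The pad is a flat cork-faced wooden disc, 52 mm across, 12 mm thick, on a coil spring; it sinks straight down, at most 15 mm, and springs back when let go.
- right_tag (a point): where the centre of the right rest's tag top is while up (board x -42 mm, y -200 mm, 72 mm above the bench); the point does not sink with the tag. The tag is a wooden tab, 14 x 30 mm from above (board x, y); it slides 18 mm straight down against about 4 N of friction to its stop (top 54 mm above the bench) and stays there.
- pad_x (a joint): how far one of the three pads is pressed down, m: 0 at rest, 0.015 at its stop. The letter does not tell its place, nor its tag's number. The springs differ: pressed 10 mm down, a pad pushes back with 4 to 13 N, the softest with about half the force of the next (linear, slight preload).
- pad_y (a joint): how far one of the three pads is pressed down, m: 0 at rest, 0.015 at its stop. The letter does not tell its place, nor its tag's number. The springs differ: pressed 10 mm down, a pad pushes back with 4 to 13 N, the softest with about half the force of the next (linear, slight preload).
- pad_z (a joint): how far one of the three pads is pressed down, m: 0 at rest, 0.015 at its stop. The letter does not tell its place, nor its tag's number. The springs differ: pressed 10 mm down, a pad pushes back with 4 to 13 N, the softest with about half the force of the next (linear, slight preload).
- tag_1 (a joint): how far one of the three tags is pushed down, m: 0 up, 0.018 fully down. The number does not tell its place, nor its pad's letter.
- tag_2 (a joint): how far one of the three tags is pushed down, m: 0 up, 0.018 fully down. The number does not tell its place, nor its pad's letter.
- tag_3 (a joint): how far one of the three tags is pushed down, m: 0 up, 0.018 fully down. The number does not tell its place, nor its pad's letter.
- figure_tall: bystander: turned wooden figure standing upright, 64 mm tall, 26 mm across the foot, loose, standing on the board between two rests. To be left alone.
- figure_cone: bystander: turned wooden cone figure standing upright, 48 mm tall, 28 mm across the foot, loose, standing on the board between two rests. To be left alone.
- offcut: bystander: bare wooden offcut, 60 x 35 x 25 mm, loose, standing on the bench behind the board. To be left alone.
- sanding_block: bystander: cork-soled wooden sanding block, 45 x 80 x 33 mm, loose, standing on the bench behind the board. To be left alone.
- glue_jar: bystander: small glue jar with grey lid, 36 mm across, 50 mm tall, loose, standing on the board between two rests. To be left alone.
- dowel: bystander: upright wooden dowel, 24 mm across, 55 mm tall, loose, standing on the board between two rests. To be left alone.

How it is judged:
By the outcome, as a careful person would: the job done as asked, in the order asked, and still so for the second after the job is handed in, with the robot touching nothing.
It also fails if it takes over 53 s, if anything falls off the work surface, if the arm or the gripper's body presses on something with over 40 N, if the wrist force passes 120 N, or if a joint passes its speed limit or range.

### The arm

A 6-joint arm with a two-finger parallel gripper is mounted at the origin on the work surface. World frame = base frame: x ahead of the robot, y to its left, z up, the work surface at z = 0. Lengths are in mm, angles in rad, forces in N, time in s.
With the tool pointing down it reaches from about 275 to 750 mm from the base axis. Payload 10.2 kg.
Tool frame: the origin (TCP) lies on the mounting face of the last link; the fingertips stand 173 mm ahead of it and the grasp point (between the pads) lies 155 mm ahead of it; z points along the fingers, y is the line along which they close (so a half turn about z gives the same grasp; the last joint's range is limited). The gripper opens to 85 mm and grips with 20 to 120 N. Pads are 22 mm wide; open, the fingers measure 114 mm over their backs; the gripper's body (76 mm by 85 mm) begins 54 mm behind the grasp point. The pads swing forward as they close: fully open they stand 13 mm farther back than shut.
Start: joints at [0.922, 0.313, 1.498, -0, 1.331, -0.223], TCP at [216.865, 478.124, 404.694] pointing down, gripper open.
Joint ranges: [-2.94, 2.94], [-0.97, 2.17], [0.19, 2.56], [-1.23, 4.37], [0.02, 3.11], [-2.88, 2.88]. Speed limits (rad/s): [2.39, 2.39, 3.01, 3.14, 3.14, 3.14].

### API

Orientations are given as a unit quaternion [w, x, y, z].
In Python, from bench import sensors, vision, workorder gives the robot as it stands. The module is installed in compiled form; this text tells all that it offers.
- The arm moves only by the tool send_rows, never from a script. Its argument "plan" is one flat list of numbers, 7 for each row, row after row: the closure in counts, from 0 (fully open) to 255 (shut), then the shift along the tool's x, y, z in cm, then the turn, a rotation vector about the tool's x, y, z in degrees. A call has 1 to 5 rows; each row shifts and turns the commanded pose from where the row before left it, along the tool's axes as they then stand; what a row does not reach is not made up. A row lasts 1/12 s, in which the tool goes at most 41.7 mm and 7.16 degrees, less where a joint would pass 70% of its speed; a pose out of reach is approached as far as the arm can. A call with a gripper value outside its range is refused whole. The fingers move at their own pace and stop on an object; the grip force is fixed at half the most. Time passes only in rows, so rows that do not move let the fingers close. It gives the time, the measured TCP pose, the force, the opening and the grip force at its end, in the units of the state.
- sensors.get_state(): the state, without advancing time (a new reading comes with each control period).
- vision.get_image(name): name is "scene" or "top" or "wrist"; returns a dict with "img" (384x512x3 uint8, red, green, blue), "fov_y" (degrees; the focal length in pixels is half the picture's height over the tangent of half this angle, whatever the lens; pixels are square), "cx", "cy" (the principal point, pixels), "rvec" (rotation vector, rad) and "tvec" (3), from world to camera coordinates, as OpenCV has them. Camera axes: x right, y down, z forward; pixel columns grow to the right and rows downward; lengths in mm; the calibration is good to about 2 mm. A picture is of the moment at which its call begins. There is no depth.
- workorder.close_job(): hands the job in; it is judged then, once.
The state is a dict: "time": time; "qpos": joint angles; "dq": joint speeds; "effort": joint torques, N m; "tool_pos": TCP position; "tool_rot": TCP orientation; "contact_force": force on the tool from outside, world axes, zero at the start; "torque": the same for the moment, N m; "finger_gap": finger opening in mm; "gripper_force": force on a finger pad.
Only numpy, scipy, OpenCV 4.12 (cv2) and the standard library are available. Lean on these libraries where they do the work, as an engineer would, in place of code of your own. Each camera call takes 0.05 s, during which the arm holds its last target. There are 200 camera calls.

## Working session

There is one attempt and no reset: what is moved stays moved. The work goes in short steps, Python scripts to look and compute and a tool call to move; the robot and the scene stay as the last step left them, time stands still between calls to the robot, and variables do not carry over. Pictures are saved under pics/ and viewed, at most 10 in all, crops included, and the job is handed in when it is done.

Besides the shell and the picture viewer there is one more tool, called after ">>>" as name(argument=value, ...) on one line, values as JSON. send_rows: Moves the arm, as the interface text tells. Its arguments: {"type":"object","properties":{"plan":{"type":"array","items":{"type":"number"}}},"required":["plan"]}

```bash
mkdir -p pics; ls
cat > h.py <<'E'
import numpy as np, cv2
from bench import sensors, vision, workorder
from scipy.spatial.transform import Rotation as R
def cam(n):
    d=vision.get_image(n); h,w=d['img'].shape[:2]
    f=h/2/np.tan(np.radians(d['fov_y'])/2)
    d['K']=np.array([[f,0,d['cx']],[0,f,d['cy']],[0,0,1]]); d['Rm']=cv2.Rodrigues(np.array(d['rvec'],float))[0]
    d['t']=np.array(d['tvec'],float); d['c']=-d['Rm'].T@d['t']; return d
def ray(d,u,v):
    r=d['Rm'].T@np.linalg.inv(d['K'])@np.array([u,v,1.]); return d['c'],r/np.linalg.norm(r)
def onz(d,u,v,z):
    c,r=ray(d,u,v); return c+r*(z-c[2])/r[2]
def proj(d,P):
    p=d['K']@(d['Rm']@np.array(P,float)+d['t']); return p[:2]/p[2]
def tri(*rs):
    A=sum(np.eye(3)-np.outer(r,r) for c,r in rs); b=sum((np.eye(3)-np.outer(r,r))@c for c,r in rs); return np.linalg.solve(A,b)
def save(d,n): cv2.imwrite('pics/'+n,cv2.cvtColor(d['img'],cv2.COLOR_RGB2BGR))
E
python3 - <<'E'
from h import *
s=sensors.get_state(); print(s)
ims=[]
for n in('scene','top','wrist'):
    d=cam(n); save(d,n+'0.png'); print(n,d['c'].round(1),d['fov_y'],d['cx'],d['cy'],d['Rm'].round(2).tolist())
E
```

```text
pics
{'time': 0.0, 'qpos': array([ 9.21574797e-01,  3.13457667e-01,  1.49843830e+00,  1.31676017e-05,
        1.33098560e+00, -2.23433639e-01]), 'dq': array([-3.94259066e-04, -3.66156542e-04, -7.65482206e-05,  6.34854597e-04,
       -2.85748296e-04,  1.10576114e-03]), 'effort': array([-2.54028446e-04, -4.12265754e+01, -2.59743744e+01, -2.03449172e-04,
        4.17023824e-03,  1.88709276e-05]), 'tool_pos': array([216.84939194, 478.0837963 , 404.13054832]), 'tool_rot': array([-2.78150620e-04,  2.11290879e-01,  9.77423014e-01, -5.81372742e-04]), 'contact_force': array([-0.72374083, -0.7751745 , -0.45491308]), 'torque': array([-0.03589103, -0.01114279,  0.01127199]), 'gripper_force': 0.0, 'finger_gap': 85.41512444426424}
scene [ 984.8 -219.7  502.1] 56.80801334954558 258.3812571083285 193.2504356032364 [[0.5, 0.86, 0.0], [0.59, -0.34, -0.74], [-0.63, 0.37, -0.68]]
top [ 5.313e+02 -5.000e-01  7.505e+02] 55.33036294438263 251.27173781699665 193.84822239133442 [[0.02, -1.0, -0.04], [-1.0, -0.01, -0.09], [0.09, 0.04, -0.99]]
wrist [141.2 512.1 373.6] 64.84265589579567 251.2469430805871 195.48132487327143 [[0.41, 0.91, -0.0], [0.86, -0.39, 0.32], [0.29, -0.13, -0.95]]
```

View pics/top0.png

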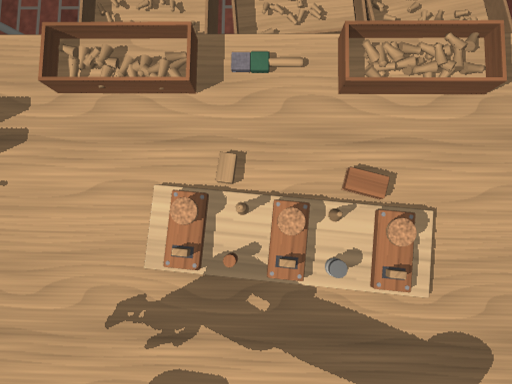

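View pics/scene0.png

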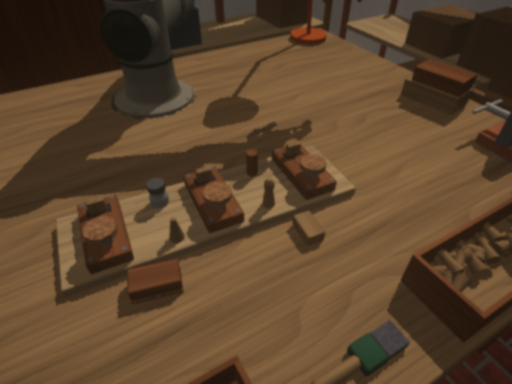

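The top view shows the pads at about (184,211), (292,221) and (402,231), with the tags at (181,252), (287,263) and (396,274). The tall figure is at (241,208), the cone at (335,214), the jar at (337,268) and the dowel at (230,260). In the scene view the pads are at (313,162), (215,193) and (100,232), left to right rest.

```bash
cat > m.py <<'E'
from h import *
T=cam('top'); S=cam('scene')
def blob(d,seed,r):
    hsv=cv2.cvtColor(d['img'],cv2.COLOR_RGB2HSV).astype(int); u,v=seed
    ref=np.median(d['img'][v-2:v+3,u-2:u+3].reshape(-1,3),0)
    m=(np.abs(cv2.GaussianBlur(d['img'],(5,5),0).astype(int)-ref).max(2)<28).astype(np.uint8)
    k=np.zeros_like(m); cv2.circle(k,seed,r,1,-1); m&=k
    m=cv2.morphologyEx(m,cv2.MORPH_CLOSE,np.ones((3,3)))
    c=max(cv2.findContours(m,cv2.RETR_EXTERNAL,cv2.CHAIN_APPROX_NONE)[0],key=cv2.contourArea)
    return cv2.fitEllipse(cv2.convexHull(c))
tp=[(184,211),(292,221),(402,231)]; sp=[(313,162),(215,193),(100,232)]
P=[]
for a,b in zip(tp,sp):
    ea,eb=blob(T,a,18),blob(S,b,20)
    p=tri(ray(T,*ea[0]),ray(S,*eb[0])); P.append(p)
    print(np.round(ea[0],1),np.round(ea[1],1),np.round(eb[0],1),np.round(eb[1],1),p.round(1),onz(T,*ea[0],78).round(1))
print('board corners',[onz(T,*c,20)[:2].round(1).tolist() for c in [(154,185),(436,208),(430,296),(145,268)]])
print('tags',[onz(T,*c,72)[:2].round(1).tolist() for c in [(181,252),(287,263),(396,274)]])
for n,c,z in [('tall',(241,208),60),('cone',(335,214),40),('jar',(337,268),70),('dowel',(230,260),75)]: print(n,onz(T,*c,z)[:2].round(0))
big=cv2.resize(T['img'][175:305,140:445],None,fx=2.6,fy=2.6,interpolation=cv2.INTER_CUBIC); cv2.imwrite('pics/crop1.png',big[:,:,::-1])
E
python3 m.py
```

```text
[181.1 211.6] [27.9 34.5] [313.1 161.9] [39.5 39.7] [560.1 154.7  74.7] [560.3 154.5  78. ]
[288.7 221.5] [29.3 32.3] [215.9 192. ] [36.1 40.1] [544.3 -46.6  74.3] [545.1 -44.3  78. ]
[399.8 232.5] [28.9 37.7] [101.6 232.1] [36.9 37.5] [ 528.7 -247.3   65.7] [ 528.5 -243.8   78. ]
board corners [[615.9, 225.0], [577.2, -335.8], [407.9, -319.4], [449.6, 236.2]]
tags [[485.9, 153.4], [469.7, -42.0], [454.0, -237.6]]
tall [569.  45.]
cone [ 562. -135.]
jar [ 462. -133.]
dowel [473.  62.]
```

View pics/crop1.png

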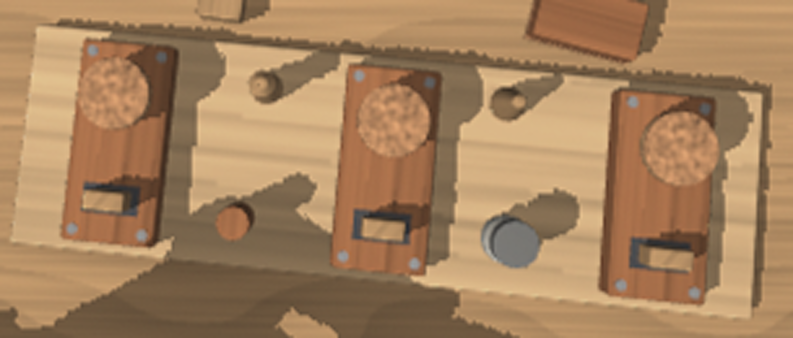

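The crop confirms the layout. Pad centres are at full-image (183.1,210.4), (291.5,221.2) and (401.5,231.9), and tags at (180.4,251.9), (288.1,263.1) and (396.9,273.8). My pads' left-right masks were slightly off, so I'm using these picks.

```bash
cat > fit.py <<'E'
from h import *
T=cam('top'); S=cam('scene')
tp=[(183.1,210.4),(291.5,221.2),(401.5,231.9)]; sp=[(313.1,161.9),(215.9,192),(101,231.5)]
for a,b in zip(tp,sp): print('tri',tri(ray(T,*a),ray(S,*b)).round(1))
tt=[(180.4,251.9),(288.1,263.1),(396.9,273.8)]
bc=[(153.8,184.6),(435.8,208.8),(429.2,296.9),(145,267.7)]
W=np.array([onz(T,*p,78)[:2] for p in tp]+[onz(T,*p,72)[:2] for p in tt]+[onz(T,*p,20)[:2] for p in bc])
B=np.array([(35,200),(35,0),(35,-200),(-42,200),(-42,0),(-42,-200),(85,280),(85,-280),(-85,-280),(-85,280)],float)
H=(B-B.mean(0)).T@(W-W.mean(0)); a=np.arctan2(H[0,1]-H[1,0],H[0,0]+H[1,1])
Rm=np.array([[np.cos(a),-np.sin(a)],[np.sin(a),np.cos(a)]]); o=W.mean(0)-Rm@B.mean(0)
F=(Rm@B.T).T+o; print('yaw',a,'o',o.round(1)); print('res',(W-F).round(1).tolist()); print('pts',F[:6].round(1).tolist())
s=sensors.get_state(); q=s['tool_rot']; Rt=R.from_quat([*q[1:],q[0]]).as_matrix(); p=np.array(s['tool_pos'])
print(Rt.round(3).tolist())
for f,z in zip(F[:6],[78]*3+[72]*3): print('cm tool', (Rt.T@(np.array([*f,z+173+40])-p)/10).round(2))
for n,uv,Z in [('S',0,0)]: print([proj(S,[*f,z]).round(1).tolist() for f,z in zip(F[:6],[78]*3+[72]*3)])
E
python3 fit.py
```

```text
tri [562.7 151.1  77.7]
tri [545.7 -49.5  76.5]
tri [ 530.  -248.4   69.1]
yaw -0.07822500734147779 o [511.7 -46.7]
res [[0.2, 0.8], [-0.9, 0.2], [-1.4, 2.0], [0.6, -1.4], [-0.3, -0.6], [0.2, 3.6], [-1.7, -0.3], [1.0, -2.9], [1.0, 1.4], [1.3, -2.9]]
pts [[562.3, 149.9], [546.6, -49.5], [531.0, -248.9], [485.5, 155.9], [469.9, -43.5], [454.2, -242.8]]
[[-0.911, 0.413, -0.0], [0.413, 0.911, -0.0], [0.0, -0.0, -1.0]]
cm tool [-45.01 -15.62  11.36]
cm tool [-51.83 -34.42  11.36]
cm tool [-58.64 -53.23  11.37]
cm tool [-37.77 -18.24  11.96]
cm tool [-44.59 -37.05  11.97]
cm tool [-51.4  -55.85  11.97]
[[312.4, 161.9], [216.1, 191.7], [98.0, 228.3], [292.5, 143.9], [202.2, 169.7], [93.1, 200.7]]
```

The fit is good: the board yaw is -4.5° and the two-view heights agree with 78. I'll shut the fingers, line up with the board and set out to the left pad.

>>> send_rows(plan=[255,0,0,0,0,0,-6.64,255,0,0,0,0,0,-6.64,255,0,0,0,0,0,-6.64,255,-3,-2.4,0,0,0,0,255,-3,-2.4,0,0,0,0])

```text
time: 0.77
tool_pos: [272.6, 425.5, 404.6]
tool_rot: [-0.0, 0.037, 0.999, 0.0]
contact_force: [0.5, -0.0, 0.1]
finger_gap: 25.9
gripper_force: 0.0
```

>>> send_rows(plan=[255,-3,-2.4,0,0,0,0,255,-3,-2.4,0,0,0,0,255,-3,-2.4,0,0,0,0,255,-3,-2.4,0,0,0,0,255,-3,-2.4,0,0,0,0])

```text
time: 1.18
tool_pos: [414.2, 292.7, 404.9]
tool_rot: [0.0, 0.039, 0.999, 0.0]
contact_force: [0.7, 1.2, 0.3]
finger_gap: -0.1
gripper_force: 0.0
```

>>> send_rows(plan=[255,-3,-2.4,0,0,0,0,255,-3,-2.4,0,0,0,0,255,-3,-2.4,0,0,0,0,255,0,0,0,0,0,0,255,0,0,0,0,0,0])

```text
time: 1.6
tool_pos: [498.2, 214.2, 404.2]
tool_rot: [-0.0, 0.041, 0.999, -0.0]
contact_force: [-1.2, 0.7, -0.7]
finger_gap: -0.1
gripper_force: 0.0
```

```bash
cat > go.py <<'E'
from h import *
O=np.array([511.7,-46.7]); a=-.078225; Rb=np.array([[np.cos(a),-np.sin(a)],[np.sin(a),np.cos(a)]])
s=sensors.get_state(); q=s['tool_rot']; Rt=R.from_quat([*q[1:],q[0]]).as_matrix(); p=np.array(s['tool_pos'])
print('t',s['time'],p.round(1),'gap',s['finger_gap'].round(1),'F',s['contact_force'].round(2)); print(Rt.round(3).tolist(),'want x',(-Rb[:,0]).round(3))
for n,b,z in [('LP',(35,200),78),('MP',(35,0),78),('RP',(35,-200),78),('LT',(-42,200),72),('MT',(-42,0),72),('RT',(-42,-200),72)]:
    w=np.array([*(Rb@b+O),z+173]); print(n,'cm tool to touch',(Rt.T@(w-p)/10).round(2))
E
python3 go.py; python3 -c "
from h import *
d=cam('wrist'); save(d,'w1.png'); print([proj(d,p).round(0).tolist() for p in [[562.3,149.9,78],[485.5,155.9,72]]])"
```

```text
[[198.0, 241.0], [194.0, 171.0]]Traceback (most recent call last):
  File "go.py", line 4, in <module>
    print('t',s['time'],p.round(1),'gap',s['finger_gap'].round(1),'F',s['contact_force'].round(2)); print(Rt.round(3).tolist(),'want x',(-Rb[:,0]).round(3))
                                         ^^^^^^^^^^^^^^^^^^^^^
AttributeError: 'float' object has no attribute 'round'
```

View pics/w1.png

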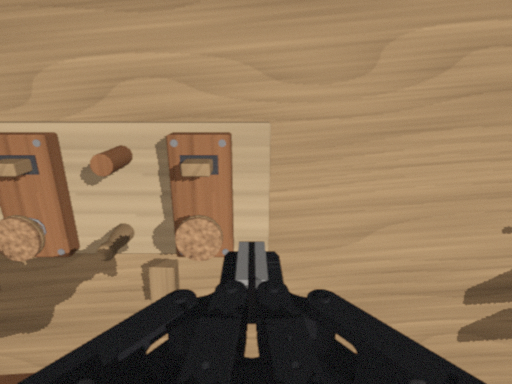

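The wrist view has the left pad at (199,238) and its tag at (198,168). The predictions were (198,241) and (194,171), so they agree within about 3 mm.

```bash
sed -i "s/s\['finger_gap'\].round(1)/round(s['finger_gap'],1)/" go.py; python3 go.py
```

```text
t 1.65 [497.3 215.2 404.4] gap -0.3 F [0.91 0.42 0.42]
[[-0.997, 0.079, -0.001], [0.079, 0.997, 0.0], [0.001, 0.0, -1.0]] want x [-0.997  0.078]
LP cm tool to touch [-7.   -5.99 15.33]
MP cm tool to touch [ -7.02 -25.99  15.33]
RP cm tool to touch [ -7.04 -45.99  15.33]
LT cm tool to touch [ 0.7  -6.   15.94]
MT cm tool to touch [  0.68 -26.    15.94]
RT cm tool to touch [  0.66 -46.    15.94]
```

>>> send_rows(plan=[255,-2.35,-2,0,0,0,0,255,-2.35,-2,0,0,0,0,255,-2.3,-2,0,0,0,0,255,0,0,4,0,0,0,255,0,0,4,0,0,0])

```text
time: 2.07
tool_pos: [562.5, 150.4, 325.3]
tool_rot: [0.002, 0.039, 0.999, 0.0]
contact_force: [1.0, 0.4, -1.2]
finger_gap: -0.1
gripper_force: 0.0
```

>>> send_rows(plan=[255,0,0,4,0,0,0,255,0,0,1.5,0,0,0,255,0,0,0.8,0,0,0,255,0,0,0,0,0,0,255,0,0,0,0,0,0])

```text
time: 2.48
tool_pos: [562.3, 150.9, 263.0]
tool_rot: [0.001, 0.038, 0.999, 0.0]
contact_force: [-0.0, 0.3, 1.4]
finger_gap: 0.4
gripper_force: 0.0
```

```bash
python3 go.py; python3 -c "
from h import *
d=cam('scene'); i=d['img'][90:240,220:400]; cv2.imwrite('pics/s1.png',cv2.resize(i,None,fx=4,fy=4,interpolation=cv2.INTER_CUBIC)[:,:,::-1])"
```

```text
t 2.4833 [562.3 150.9 263. ] gap 0.4 F [-0.04  0.26  1.44]
[[-0.997, 0.077, 0.002], [0.077, 0.997, 0.0], [-0.002, 0.0, -1.0]] want x [-0.997  0.078]
LP cm tool to touch [ 0.01 -0.1   1.2 ]
MP cm tool to touch [  0.03 -20.1    1.2 ]
RP cm tool to touch [  0.06 -40.1    1.19]
LT cm tool to touch [ 7.71 -0.09  1.79]
MT cm tool to touch [  7.73 -20.09   1.78]
RT cm tool to touch [  7.76 -40.09   1.78]
```

View pics/s1.png

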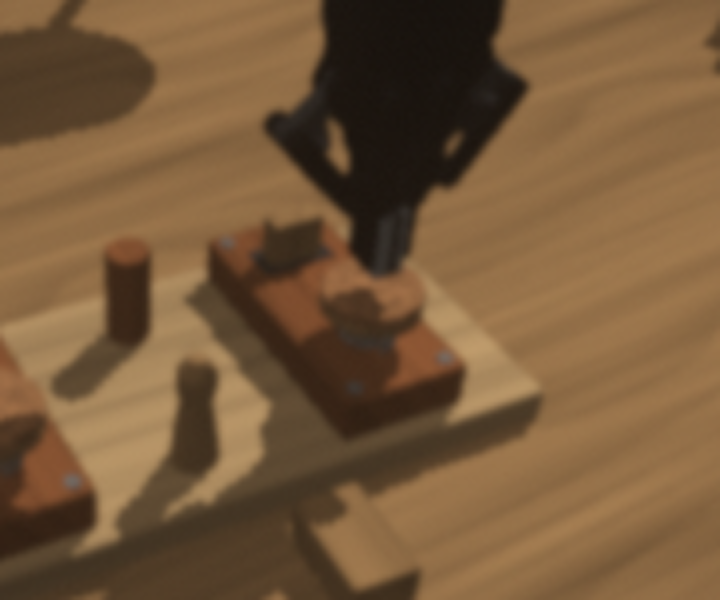

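The tip hangs about 12 mm over the left pad (around (380,275) in the crop). Nothing else is near it. Now I press.

>>> send_rows(plan=[255,0,0,0.6,0,0,0,255,0,0,0.4,0,0,0,255,0,0,0,0,0,0])

```text
time: 2.78
tool_pos: [562.2, 150.2, 251.4]
tool_rot: [-0.0, 0.039, 0.999, 0.0]
contact_force: [-0.1, 0.1, -0.6]
finger_gap: 0.3
gripper_force: 0.3
```

>>> send_rows(plan=[255,0,0,0.3,0,0,0,255,0,0,0.3,0,0,0,255,0,0,0,0,0,0,255,0,0,0,0,0,0])

```text
time: 3.12
tool_pos: [562.4, 150.2, 245.9]
tool_rot: [0.0, 0.039, 0.999, 0.0]
contact_force: [0.7, -0.2, 2.9]
finger_gap: -0.1
gripper_force: 1.3
```

```bash
cat > f.py <<'E'
from h import *
F=[];Z=[]
for i in range(8):
    vision.get_image('wrist'); s=sensors.get_state(); F.append(s['contact_force']); Z.append(s['tool_pos'][2])
print('F',np.mean(F,0).round(2),'sd',np.std(F,0).round(2),'z tip',np.mean(Z).round(2)-173,'t',s['time'])
E
python3 f.py
```

```text
F [0.3  0.58 2.52] sd [0.49 1.03 0.65] z tip 72.9 t 3.5167
```

>>> send_rows(plan=[255,0,0,0.25,0,0,0,255,0,0,0.25,0,0,0,255,0,0,0,0,0,0,255,0,0,0,0,0,0])

```text
time: 3.85
tool_pos: [562.4, 150.2, 240.7]
tool_rot: [0.0, 0.039, 0.999, 0.0]
contact_force: [1.0, 1.4, 5.1]
finger_gap: -0.0
gripper_force: 2.2
```

```bash
python3 f.py
```

```text
F [1.15 0.44 4.06] sd [0.36 0.52 0.56] z tip 67.83000000000001 t 4.25
```

>>> send_rows(plan=[255,0,0,-2,0,0,0,255,0,0,-3,0,0,0,255,0,-4,0,0,0,0,255,0,-4,0,0,0,0,255,0,-4,0,0,0,0])

```text
time: 4.67
tool_pos: [552.2, 29.5, 290.3]
tool_rot: [-0.001, 0.038, 0.999, -0.0]
contact_force: [0.3, -1.1, -1.6]
finger_gap: -0.3
gripper_force: 0.0
```

>>> send_rows(plan=[255,0,-4,0,0,0,0,255,0,-3,0,0,0,0,255,0,-1,0,0,0,0,255,0,0,0,0,0,0,255,0,0,0,0,0,0])

```text
time: 5.08
tool_pos: [546.6, -48.8, 290.2]
tool_rot: [-0.001, 0.039, 0.999, 0.0]
contact_force: [1.1, -0.6, -0.2]
finger_gap: -0.0
gripper_force: 0.0
```

```bash
python3 go.py; python3 -c "
from h import *
d=cam('wrist'); save(d,'w2.png'); print([proj(d,p).round(0).tolist() for p in [[546.6,-49.5,78],[469.9,-43.5,72],[531,-248.9,78],[454.2,-242.8,72],[485.5,155.9,72]]])"
```

```text
t 5.0833 [546.6 -48.8 290.2] gap -0.0 F [ 1.06 -0.62 -0.25]
[[-0.997, 0.079, -0.001], [0.079, 0.997, 0.001], [0.001, 0.001, -1.0]] want x [-0.997  0.078]
LP cm tool to touch [-0.   19.93  3.93]
MP cm tool to touch [-0.01 -0.07  3.92]
RP cm tool to touch [-2.000e-02 -2.007e+01  3.910e+00]
LT cm tool to touch [ 7.7  19.93  4.54]
MT cm tool to touch [ 7.69 -0.07  4.53]
RT cm tool to touch [  7.68 -20.07   4.52]
[[251.0, 227.0], [250.0, 105.0], [-53.0, 227.0], [-85.0, 105.0], [587.0, 104.0]]
```

View pics/w2.png

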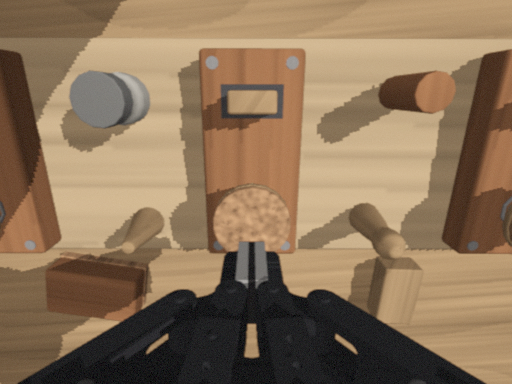

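The middle pad is at (252,222) and its tag at (252,101), within about 3 mm of the predictions. Everything is still standing. I press the middle pad.

>>> send_rows(plan=[255,0.1,0,2,0,0,0,255,0,0,1.2,0,0,0,255,0,0,0.5,0,0,0,255,0,0,0.4,0,0,0,255,0,0,0.3,0,0,0])

```text
time: 5.55
tool_pos: [545.8, -48.0, 247.0]
tool_rot: [-0.0, 0.038, 0.999, 0.0]
contact_force: [-2.8, 3.2, 7.0]
finger_gap: -0.2
gripper_force: 3.5
```

>>> send_rows(plan=[255,0,0,0.3,0,0,0,255,0,0,0.3,0,0,0,255,0,0,0,0,0,0,255,0,0,0,0,0,0])

```text
time: 5.88
tool_pos: [545.8, -48.1, 242.1]
tool_rot: [0.0, 0.039, 0.999, 0.0]
contact_force: [-6.1, 4.5, 12.1]
finger_gap: 0.3
gripper_force: 5.9
```

```bash
python3 f.py
```

```text
F [-5.79  4.76 11.7 ] sd [0.47 0.48 0.59] z tip 69.22 t 6.2833
```

>>> send_rows(plan=[255,0,0,0.1,0,0,0,255,0,0,0,0,0,0,255,0,0,0,0,0,0])

```text
time: 6.53
tool_pos: [545.8, -48.1, 241.3]
tool_rot: [0.0, 0.039, 0.999, 0.0]
contact_force: [-6.7, 5.3, 13.8]
finger_gap: -0.1
gripper_force: 6.3
```

>>> send_rows(plan=[255,0,0,-2,0,0,0,255,0,0,-3,0,0,0,255,0,-4,0,0,0,0,255,0,-4,0,0,0,0,255,0,-4,0,0,0,0])

```text
time: 6.95
tool_pos: [536.4, -169.4, 291.0]
tool_rot: [0.001, 0.038, 0.999, -0.001]
contact_force: [1.2, -0.1, -1.7]
finger_gap: 0.4
gripper_force: 0.0
```

>>> send_rows(plan=[255,0,-4,0,0,0,0,255,0,-3,0,0,0,0,255,0,-1,0,0,0,0,255,0,0,0,0,0,0,255,0,0,0,0,0,0])

```text
time: 7.37
tool_pos: [530.3, -247.7, 289.8]
tool_rot: [0.0, 0.039, 0.999, 0.0]
contact_force: [0.4, 1.0, -0.3]
finger_gap: -0.1
gripper_force: 0.0
```

```bash
python3 go.py; python3 -c "
from h import *
d=cam('wrist'); save(d,'w3.png'); print([proj(d,p).round(0).tolist() for p in [[531,-248.9,78],[454.2,-242.8,72],[469.9,-43.5,72]]])"
```

```text
t 7.3667 [ 530.3 -247.7  289.8] gap -0.1 F [ 0.35  0.98 -0.32]
[[-0.997, 0.078, 0.0], [0.078, 0.997, 0.0], [-0.0, 0.0, -1.0]] want x [-0.997  0.078]
LP cm tool to touch [-0.08 39.9   3.89]
MP cm tool to touch [-0.08 19.9   3.89]
RP cm tool to touch [-0.07 -0.1   3.88]
LT cm tool to touch [ 7.62 39.9   4.49]
MT cm tool to touch [ 7.62 19.9   4.49]
RT cm tool to touch [ 7.63 -0.1   4.48]
[[250.0, 228.0], [250.0, 105.0], [587.0, 105.0]]
```

View pics/w3.png

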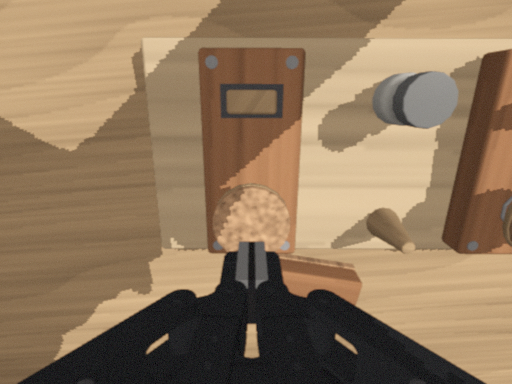

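The right pad is at (251,220) and its tag at (251,101). That's the same small offset as before, and all is standing. I press the right pad.

>>> send_rows(plan=[255,0,0,2,0,0,0,255,0,0,1.2,0,0,0,255,0,0,0.5,0,0,0,255,0,0,0.4,0,0,0,255,0,0,0.3,0,0,0])

```text
time: 7.83
tool_pos: [530.5, -247.5, 246.2]
tool_rot: [0.0, 0.038, 0.999, 0.0]
contact_force: [-1.4, 3.8, 5.4]
finger_gap: -0.1
gripper_force: 2.7
```

>>> send_rows(plan=[255,0,0,0.3,0,0,0,255,0,0,0.3,0,0,0,255,0,0,0,0,0,0,255,0,0,0,0,0,0])

```text
time: 8.17
tool_pos: [530.5, -247.8, 241.1]
tool_rot: [0.001, 0.039, 0.999, 0.0]
contact_force: [-2.2, 5.1, 8.9]
finger_gap: 0.3
gripper_force: 4.4
```

```bash
python3 f.py
```

```text
F [-1.9   5.6   8.63] sd [0.49 0.34 0.36] z tip 68.16999999999999 t 8.5667
```

At 10 mm the left pad pushes back with about 4.1 N, the middle with about 13.8 N and the right with about 8.6 N, so the left is softest. I lift and go over the left tag.

>>> send_rows(plan=[255,0,0,-2,0,0,0,255,0,0,-3.5,0,0,0,255,0.8,3.6,0,0,0,0,255,0.8,3.6,0,0,0,0,255,0.8,3.6,0,0,0,0])

```text
time: 8.98
tool_pos: [514.2, -137.7, 295.6]
tool_rot: [0.001, 0.039, 0.999, -0.001]
contact_force: [0.9, 0.8, 0.8]
finger_gap: -0.2
gripper_force: 0.0
```

>>> send_rows(plan=[255,0.8,3.6,0,0,0,0,255,0.8,3.6,0,0,0,0,255,0.8,3.6,0,0,0,0,255,0.8,3.6,0,0,0,0,255,0.8,3.6,0,0,0,0])

```text
time: 9.4
tool_pos: [488.3, 45.5, 295.4]
tool_rot: [0.001, 0.039, 0.999, -0.0]
contact_force: [1.1, -0.6, -0.2]
finger_gap: 0.0
gripper_force: 0.0
```

>>> send_rows(plan=[255,0.8,3.6,0,0,0,0,255,0.5,3.6,0,0,0,0,255,0,3.0,0,0,0,0,255,0,1,0,0,0,0,255,0,0,0,0,0,0])

```text
time: 9.82
tool_pos: [484.4, 158.2, 295.1]
tool_rot: [0.001, 0.037, 0.999, 0.0]
contact_force: [-0.1, 0.1, 0.2]
finger_gap: -0.2
gripper_force: 0.0
```

```bash
python3 go.py; python3 -c "
from h import *
d=cam('wrist'); save(d,'w4.png'); print([proj(d,p).round(0).tolist() for p in [[562.3,149.9,78],[485.5,155.9,72]]])"
```

```text
t 9.8167 [484.4 158.2 295.1] gap -0.2 F [-0.06  0.13  0.16]
[[-0.997, 0.075, 0.001], [0.075, 0.997, 0.0], [-0.001, 0.0, -1.0]] want x [-0.997  0.078]
LP cm tool to touch [-7.82 -0.25  4.43]
MP cm tool to touch [ -7.74 -20.25   4.42]
RP cm tool to touch [ -7.67 -40.25   4.41]
LT cm tool to touch [-0.12 -0.22  5.01]
MT cm tool to touch [ -0.04 -20.22   5.01]
RT cm tool to touch [ 3.000e-02 -4.022e+01  5.000e+00]
[[248.0, 318.0], [249.0, 221.0]]
```

View pics/w4.png

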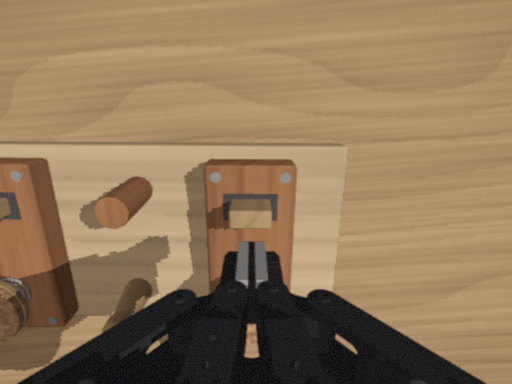

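The left tag's top is centred near (251,217), so it's about 2 mm nearer the robot than my estimate. The tip is already 1 mm that way, so I'll add 1 mm more and push down.

>>> send_rows(plan=[255,0.1,0,2.5,0,0,0,255,0,0,1.5,0,0,0,255,0,0,0.6,0,0,0,255,0,0,0.5,0,0,0,255,0,0,0.4,0,0,0])

```text
time: 10.28
tool_pos: [483.8, 155.5, 240.1]
tool_rot: [0.0, 0.04, 0.999, -0.0]
contact_force: [-2.5, -2.5, 4.4]
finger_gap: -0.1
gripper_force: 2.1
```

>>> send_rows(plan=[255,0,0,0.4,0,0,0,255,0,0,0.4,0,0,0,255,0,0,0.3,0,0,0,255,0,0,0.2,0,0,0,255,0,0,0,0,0,0])

```text
time: 10.7
tool_pos: [484.0, 156.2, 227.4]
tool_rot: [0.001, 0.039, 0.999, -0.0]
contact_force: [-0.9, -4.9, 8.2]
finger_gap: -0.1
gripper_force: 4.1
```

>>> send_rows(plan=[255,0,0,0.1,0,0,0,255,0,0,0.1,0,0,0,255,0,0,0,0,0,0])

```text
time: 10.95
tool_pos: [483.9, 156.3, 227.1]
tool_rot: [0.001, 0.039, 0.999, -0.0]
contact_force: [-9.2, -4.8, 30.0]
finger_gap: -0.6
gripper_force: 14.5
```

It has hit the stop: 30 N with the tip at 54 mm. I lift clear.

>>> send_rows(plan=[255,0,0,-0.5,0,0,0,255,0,0,-2,0,0,0,255,0,0,-4,0,0,0,255,0,0,-4,0,0,0,255,0,0,-4,0,0,0])

```text
time: 11.37
tool_pos: [483.2, 156.5, 371.2]
tool_rot: [-0.0, 0.039, 0.999, 0.0]
contact_force: [-0.1, -0.3, -0.4]
finger_gap: 0.1
gripper_force: 0.0
```

>>> send_rows(plan=[255,1,3.5,-1,0,0,0,255,1,3.5,-1,0,0,0,255,1,3.5,0,0,0,0,255,1,3.5,0,0,0,0,255,0,0,0,0,0,0])

```text
time: 11.78
tool_pos: [452.7, 303.7, 389.5]
tool_rot: [-0.0, 0.037, 0.999, 0.001]
contact_force: [0.8, -0.3, -0.9]
finger_gap: -0.2
gripper_force: 0.0
```

```bash
python3 go.py|head -1; python3 -c "
from h import *
T=cam('top')['img']; S=cam('scene')['img']; W=cam('wrist')
a=cv2.resize(T[140:305,140:445],(790,300)); b=cv2.resize(S[110:310,40:360],(480,300),interpolation=cv2.INTER_CUBIC); c=cv2.resize(W['img'],(310,300))
cv2.imwrite('pics/fin.png',np.vstack([a,np.hstack([b,c])])[:,:,::-1])"
```

```text
t 11.7833 [452.7 303.7 389.5] gap -0.2 F [ 0.76 -0.3  -0.91]
```

View pics/fin.png

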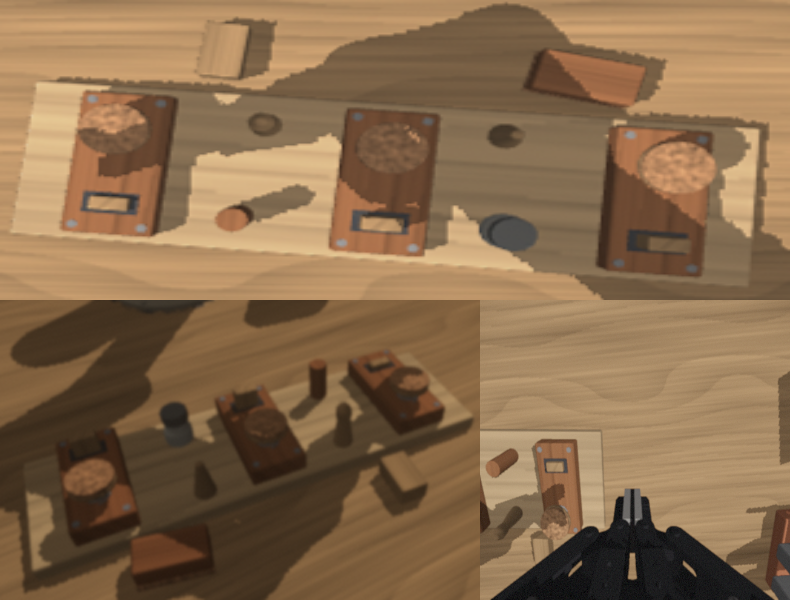

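The left tag (around (110,203) top, (378,362) scene) is down. The middle and right tags are up, all bystanders stand where they were, and the arm is clear.

```bash
python3 -c "
from bench import workorder; print(workorder.close_job())"
```

```text
the job is handed in; nothing more can be done
None
```

The job is handed in: I pressed the pads left to right (about 4, 14 and 9 N at 10 mm), pushed the softest (left) rest's tag down to its stop, left the other two tags up and the loose things standing, and finished with the arm clear.

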